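# Seat the vial carrier on the autosampler and load it

## Task

Get the autosampler ready: lift the empty vial carrier by its handle and lower it gently onto the white autosampler deck, green end over the thick pin at the green-marked end, until it sits flat and fully home on both pins. Then stand the green-capped vial in one of its green wells and the blue-capped vial in one of its blue wells, each upright and right down. Never tip a vial over, do not drop or ram the carrier, and leave the beaker, the amber jar and the orange tip box where they are.

Things in the scene. Friction and masses are not known exactly. Their poses are not given: they have to be found in the camera images.
- carrier: Loose vial carrier, about 400 g. Grey plate 84 (x) x 200 (y) x 10 mm; origin at the centre of its underside, z up, y to the green end. Through holes for the pins: 16 mm wide at y +84, 11 mm at y -84. Green block centred at y +52, blue block at y -52, each 74 (x) x 39 (y) mm, top 42 mm above the underside, two open square wells in each. Handle bar over the middle on two thin posts at x -34, +34.
- carrier_handle (a point): Centre of the carrier's yellow handle bar, 94 mm above the carrier's underside; axes as the carrier's. Bar 80 (x) x 14 (y) x 16 (z) mm, free on both long sides.
- well_green0 (a point): Centre of the floor of the green well at carrier x = -17.5, y = +52, 10 mm above the carrier's underside. Well: 31 mm square (along the carrier's x and y), 32 mm deep, wall 4 mm. Axes as the carrier's.
- well_green1 (a point): The same for the other green well, at carrier x = +17.5, y = +52.
- well_blue0 (a point): The same for the blue well at carrier x = -17.5, y = -52.
- well_blue1 (a point): The same for the other blue well, at carrier x = +17.5, y = -52.
- deck_seat (a point): Centre of the top face of the fixed autosampler deck, 50 mm above the bench: the seated carrier has its origin and axes here (y to the green-strip end). Deck: white box 130 (x) x 250 (y) mm, dark grey top. On its -x side a white control housing, x -65 to -110, 75 mm above the bench.
- pin_thick (a point): Tip of the thick steel pin, at deck y +84 beside the green strip: 22 mm high over the deck, 14 mm thick, its upper 10 mm tapered to 6 mm.
- pin_thin (a point): Tip of the thin steel pin, at deck y -84 beside the blue strip: 22 mm high, 9 mm thick, its upper 10 mm tapered to 4 mm.
- vial_green: Loose upright white sample vial with a green cap (top 20 mm), 24 mm in diameter, 80 mm tall, about 50 g. Origin at the centre of its underside, z up.
- vial_blue: The same vial with a blue cap.
- beaker: Bystander: white open beaker, 68 mm across, 85 mm tall. Origin at the centre of its underside.
- jar: Bystander: closed amber jar, black lid, 60 mm across, 75 mm tall. Origin at the centre of its underside.
- tip_box: Bystander: orange pipette-tip box with clear lid, 80 (x) x 110 (y) x 55 (z) mm. Origin at the centre of its underside.
Not all that is in view belongs to the job. What is shaped like the vial_blue but pink is not meant. What is shaped like the vial_green but purple is not meant.

How it is judged:
By the outcome, as a careful person would: the job done as asked, in the order asked, and still so for the second after the job is handed in, with the robot touching nothing.
It also fails if it takes over 69 s, if anything falls off the work surface, if the arm or the gripper's body presses on something with over 40 N, if the wrist force passes 120 N, or if a joint passes its speed limit or range.

## Robot

A 6-joint arm with a two-finger parallel gripper is mounted at the origin on the work surface. World frame = base frame: x ahead of the robot, y to its left, z up, the work surface at z = 0. Lengths are in m, angles in rad, forces in N, time in s.
With the tool pointing down it reaches from about 0.25 to 0.775 m from the base axis. Payload 4 kg.
Tool frame: the origin (TCP) lies at the very end of the fingers, on their centre line; the grasp point (between the pads) lies hold_point_z behind it (hold_point_z is the distance from the TCP to the grasp point, in m); z points along the fingers, y is the direction in which the jaws open and shut (so a half turn about z gives the same grasp; the last joint's range is limited). The gripper opens to 94 mm and grips with 3 to 60 N. Pads are 16 mm wide; open, the fingers measure 119 mm over their backs; the gripper's body (75 mm by 177 mm) begins 78 mm behind the grasp point.
Start: joints at [-1.387, 0.087, 1.371, -0, 1.684, -0.103], TCP at [0.156, -0.528, 0.206] pointing down, gripper open.
Joint ranges: [-3.1, 3.1], [-0.76, 2.03], [0.27, 2.55], [-1.08, 4.22], [0.17, 2.65], [-2.57, 2.57]. Speed limits (rad/s): [2.79, 2.79, 3.14, 3.14, 3.14, 3.14].

## Interface

Orientations are given as [roll, pitch, yaw] about the fixed x, y, z axes, in that order (R = Rz(yaw) Ry(pitch) Rx(roll)).
In Python, from bench import * gives the robot as it stands.
- The arm moves only by the tool step_arm, never from a script. Its argument "increments" is text: rows parted by semicolons, each of 6 numbers parted by spaces: the shift along the tool's x, y, z in cm, then the turn, a rotation vector about the tool's x, y, z in rad. A call has 1 to 5 rows; each row shifts and turns the commanded pose from where the row before left it, along the tool's axes as they then stand; what a row does not reach is not made up. A row lasts 1/10 s, in which the tool goes at most 50 mm and 8.59 degrees, less where a joint would pass 70% of its speed; a pose out of reach is approached as far as the arm can. A call is refused whole if a number of a shift passes 5 or a number of a turn 0.15, either way. A call with a gripper value outside its range is refused whole. "claw" is the gripper's target within -1 to 1 (shut at 1, half-way at 0, fully open at -1), set as the call begins (left out, the last holds). The fingers move at their own pace and stop on an object; the grip force is fixed at half the most. Time passes only in rows, so rows that do not move let the fingers close. It gives the time, the measured TCP pose, the force and the opening at its end, in the units of the state.
- get_obs(): the state, without advancing time (a new reading comes with each control period).
- snapshot(name): name is "scene" or "top"; returns the picture (384x512x3 uint8, red, green, blue); there is no depth.
- calibration(name): a dict with "camera_matrix" (3x3 intrinsics, pixels), "k1" (the pictures are not rectified: a ray, as slopes to the right and down, at radius r is drawn at 1 + k1 r^2 times it, then the intrinsics apply), "eye" and "orientation" of the camera in the world. Camera axes: x right, y up, looking along -z (the intrinsics and any distortion apply to the point x, -y, -z); pixel columns grow to the right and rows downward; lengths in m; the calibration is good to about 2 mm. A picture is of the moment at which its call begins. calibration takes no time and is no camera call.
- close_job(): hands the job in, once; it reports no verdict.
The state is a dict: "time": time; "joint_positions": joint angles; "qvel": joint speeds; "joint_torque": joint torques, N m; "tool_pos": TCP position; "ee_rot": TCP orientation; "wrist_force": force on the tool from outside, world axes, zero at the start; "wrist_torque": the same for the moment, N m; "width": finger opening in m.
Only numpy, scipy, OpenCV 4.12 (cv2) and the standard library are available. Lean on these libraries where they do the work, as an engineer would, in place of code of your own. Each camera call takes 0.05 s, during which the arm holds its last target. There are 200 camera calls.

## Working session

There is one attempt and no reset: what is moved stays moved. The work goes in short steps, Python scripts to look and compute and a tool call to move; the robot and the scene stay as the last step left them, time stands still between calls to the robot, and variables do not carry over. Pictures are saved under pics/ and viewed, about 8 in all and at most 12, crops included, and the job is handed in when it is done.

Besides the shell and the picture viewer there is one more tool, called after "Emit:" as name(argument=value, ...) on one line, values as JSON. step_arm: Moves the arm, as the interface text tells. Its arguments: {"type":"object","properties":{"increments":{"type":"string"},"claw":{"type":"number"}},"required":["increments"]}

```bash
mkdir -p pics; ls; python3 - <<'E'
from bench import *
import cv2
o=get_obs()
for k,v in o.items(): print(k,v)
for n in("scene","top"):
    print(n,calibration(n)); im=snapshot(n); cv2.imwrite(f"pics/{n}0.png",im[:,:,::-1])
try: print(hold_point_z)
except Exception as e: print(e)
E
```

```text
pics
time 0.0
joint_positions [-1.38709231e+00  8.79849575e-02  1.37223206e+00  3.00914276e-05
  1.68362419e+00 -1.03103578e-01]
qvel [ 0.00059604  0.0004254   0.0016678  -0.00019508  0.00069873 -0.0006219 ]
joint_torque [-1.97840985e-03 -3.40184391e+01 -3.02429867e+01  7.16269319e-02
  3.29552300e-02 -1.49746807e-04]
tool_pos [ 0.1554932  -0.52698879  0.20429909]
ee_rot [-3.13935911e+00 -2.61172511e-04  2.86810653e-01]
wrist_force [0.55935778 0.40487025 0.09808412]
wrist_torque [ 0.03150889 -0.04136036  0.05274365]
width 0.09383178161298397
scene {'camera_matrix': array([[399.02698648,   0.        , 250.34862196],
       [  0.        , 399.02698648, 192.39126161],
       [  0.        ,   0.        ,   1.        ]]), 'k1': -0.10591959615137089, 'eye': array([ 1.11737078, -0.67928726,  0.6935774 ]), 'orientation': array([ 9.24302583e-01, -5.58727571e-04,  6.99974923e-01])}
top {'camera_matrix': array([[495.11708776,   0.        , 252.6554256 ],
       [  0.        , 495.11708776, 182.61491108],
       [  0.        ,   0.        ,   1.        ]]), 'k1': -0.048604424333216045, 'eye': array([ 0.41020615, -0.05677222,  1.62809357]), 'orientation': array([ 0.12087053,  0.01420675, -1.57685898])}
0.0188
```

View pics/top0.png

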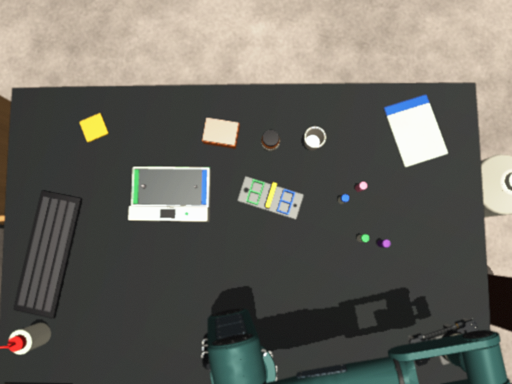

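View pics/scene0.png

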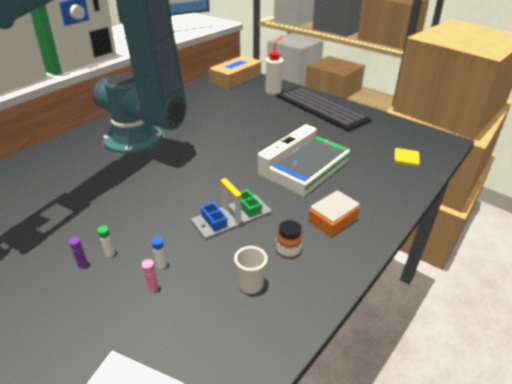

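```bash
cat > h.py <<'E'
from bench import *
import numpy as np, cv2
from scipy.spatial.transform import Rotation as Rot
def cam(n):
    c=calibration(n); return c["camera_matrix"],c["k1"],np.array(c["eye"]),Rot.from_euler("xyz",c["orientation"]).as_matrix()
def ray(n,uv):
    K,k,e,R=cam(n); d=np.linalg.solve(K,[uv[0],uv[1],1])[:2]; s=d.copy()
    for _ in range(20): s=d/(1+k*(s@s))
    return e,R@np.array([s[0],-s[1],-1])
def onz(n,uv,z):
    e,d=ray(n,uv); return e+d*(z-e[2])/d[2]
def proj(n,p):
    K,k,e,R=cam(n); q=R.T@(np.asarray(p,float)-e); s=np.array([q[0],-q[1]])/-q[2]; s=s*(1+k*(s@s)); return (K@[*s,1])[:2]
def blobs(im,hl,hh,s=100,v=60,amin=8,ss=255):
    hsv=cv2.cvtColor(im,cv2.COLOR_RGB2HSV); m=cv2.inRange(hsv,(hl,s,v),(hh,ss,255))
    n,l,st,c=cv2.connectedComponentsWithStats(m)
    return [(c[i],st[i],l==i) for i in range(1,n) if st[i][4]>=amin]
H=dict(green=(45,85),blue=(100,118),yellow=(20,32),pink=(160,179))
def tri(uv1,uv2):
    e1,d1=ray("top",uv1);e2,d2=ray("scene",uv2)
    A=np.stack([d1,-d2],1);t=np.linalg.lstsq(A,e2-e1,rcond=None)[0]
    a,b=e1+d1*t[0],e2+d2*t[1];return (a+b)/2,np.linalg.norm(a-b)
E
python3 - <<'E'
from h import *
for n in("top","scene"):
    im=cv2.imread(f"pics/{n}0.png")[:,:,::-1].copy()
    for k,(a,b) in H.items():
        for c,st,m in blobs(im,a,b,s=110): print(n,k,c.round(1),st)
t=cv2.imread("pics/top0.png");s=cv2.imread("pics/scene0.png")
z=lambda i,x,y,w,h,f:cv2.resize(i[y:y+h,x:x+w],None,fx=f,fy=f,interpolation=cv2.INTER_CUBIC)
cv2.imwrite("pics/z1.png",np.vstack([z(t,120,155,200,75,4),z(s,180,120,200,75,4)[:300]]))
E
```

```text
top green [135.9 186.6] [134 170   5  34 129]
top green [258.  181.5] [253 180  11   5  20]
top green [364.9 237.6] [361 234   9   8  58]
top blue [406.1 104.2] [384  94  46  21 405]
top blue [203.6 186.2] [201 170   6  34 142]
top blue [286.1 200.2] [277 189  18  25  92]
top blue [345.  197.5] [341 194   9   8  60]
top yellow [ 93.4 127.3] [ 79 112  30  31 591]
top yellow [270.6 194. ] [265 182  13  26 134]
top pink [357.6 188. ] [355 185   7   6  24]
scene green [45.4 39.6] [ 31   5  30  69 914]
scene green [320.1 138.7] [316 137   9   5  27]
scene green [336.9 145.2] [329 141  17   9  59]
scene green [249.9 203.3] [241 190  20  26 357]
scene green [102.9 230.9] [ 98 226  10  11  95]
scene blue [71.4 10.8] [ 60   0  28  25 316]
scene blue [188.8   6.8] [170   0  37  14 306]
scene blue [235.3  64. ] [227  61  18   7  51]
scene blue [289.9 171.6] [274 164  33  16 134]
scene blue [213.8 215.6] [201 202  26  29 481]
scene blue [157.1 242.2] [152 237  11  12 111]
scene yellow [418.6  33.5] [414  32   9   4  11]
scene yellow [433.9  42.8] [429  42  11   3  12]
scene yellow [444.5  45.2] [441  44   8   3   8]
scene yellow [230.5  72.1] [227  71   8   3   8]
scene yellow [390.5 110.2] [388 108   6   5  15]
scene yellow [497.2 123.1] [492 116  11  17  30]
scene yellow [481.8 137.8] [475 129  17  16  23]
scene yellow [483.8 145.8] [481 144   6   4   8]
scene yellow [406.5 156.5] [394 148  26  18 397]
scene yellow [230.9 188.2] [221 178  21  22 199]
scene yellow [444.8 208.3] [441 206  10   6  19]
scene yellow [458.  212.2] [454 211   9   3   9]
scene yellow [461. 216.] [457 215   9   3   9]
```

View pics/z1.png

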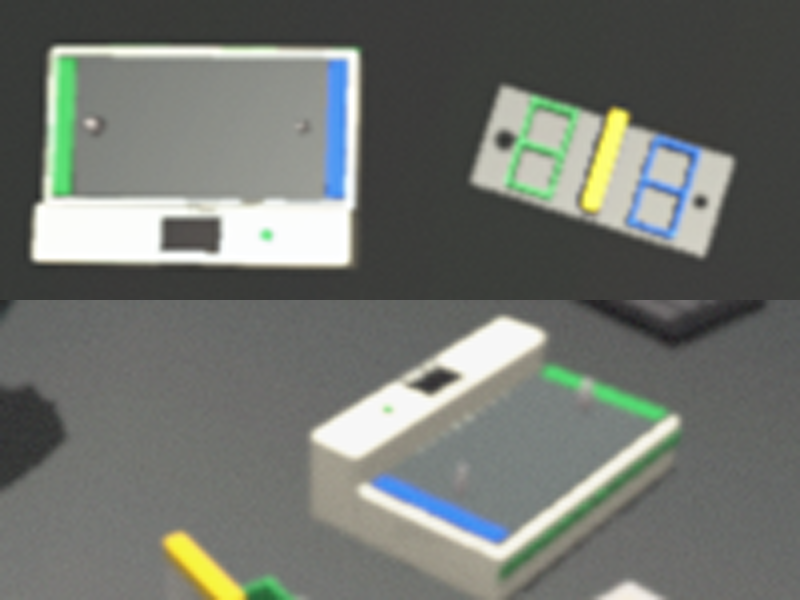

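```bash
cat >> h.py <<'E'
def spot(im,uv,r,dark):
    x,y=np.round(uv).astype(int); g=im[y-r:y+r+1,x-r:x+r+1].astype(float).mean(2)
    w=np.median(g)-g if dark else g-np.median(g); w=np.clip(w-0.25*w.max(),0,None)
    Y,X=np.mgrid[y-r:y+r+1,x-r:x+r+1]; return np.array([(w*X).sum(),(w*Y).sum()])/w.sum()
def capc(n,im,col,near):
    b=min(blobs(im,*H[col],s=110),key=lambda b:np.linalg.norm(b[0]-near)); return b[0]
E
python3 - <<'E'
from h import *
t=cv2.imread("pics/top0.png")[:,:,::-1].copy();s=cv2.imread("pics/scene0.png")[:,:,::-1].copy()
hg=spot(t,(246.2,190),4,1);hb=spot(t,(295.3,205.2),3,1)
a,b=onz("top",hg,.007),onz("top",hb,.007)
print("holes",hg,hb,a,b,np.linalg.norm(a-b),"mid",(a+b)/2,"yaw of y",np.degrees(np.arctan2(*(a-b)[1::-1])))
# plate quad
hsv=cv2.cvtColor(t,cv2.COLOR_RGB2HSV);m=cv2.inRange(hsv,(0,0,90),(179,255,255));n,l,st,c=cv2.connectedComponentsWithStats(m)
i=l[205,276] or l[192,262]; r=(l==i).astype(np.uint8);cn=max(cv2.findContours(r,0,1)[0],key=cv2.contourArea)
q=cv2.minAreaRect(cn);P=np.array([onz("top",p,.01) for p in cv2.boxPoints(q)]);print("plate",st[i],P.mean(0),[np.linalg.norm(P[k]-P[k-1]).round(4) for k in range(4)],P.round(4).tolist())
yb=onz("top",(270.6,194),.102);print("handle yellow",yb)
# deck
p1=spot(t,(143.5,186),4,0);p2=spot(t,(195.8,186.4),3,0)
a,b=onz("top",p1,.07),onz("top",p2,.07)
print("pins",p1,p2,a,b,np.linalg.norm(a-b),(a+b)/2,np.degrees(np.arctan2(*(a-b)[1::-1])))
a,b=onz("top",(135.9,186.6),.05),onz("top",(203.6,186.2),.05)
print("strips",a,b,np.linalg.norm(a-b),(a+b)/2,np.degrees(np.arctan2(*(a-b)[1::-1])))
for u in [((326.3,0))]:pass
s1=(180+585/4,120+ (383-300)/4);s2=(180+460/4,120+(465-300)/4)
print("tri pins",tri(p1,s1),tri(p2,s2))
for nm,u,v in(("vg",(364.9,237.6),(102.9,230.9)),("vb",(345,197.5),(157.1,242.2))):
    print(nm,onz("top",u,.078),onz("scene",v,.072),tri(u,v))
E
```

```text
holes [245.81057735 189.56077567] [294.65539662 205.00325098] [ 0.58439487 -0.01224855  0.007     ] [ 0.53226386 -0.17217415  0.007     ] 0.16820772499614714 mid [ 0.55832936 -0.09221135  0.007     ] yaw of y 71.94556429641743
plate [ 237  176   67   44 1714] [ 0.56250058 -0.09334154  0.01      ] [np.float64(0.2047), np.float64(0.0992), np.float64(0.206), np.float64(0.0987)] [[0.5473, 0.0194, 0.01], [0.6418, -0.0109, 0.01], [0.5772, -0.2066, 0.01], [0.4837, -0.1752, 0.01]]
handle yellow [ 0.55978519 -0.09154654  0.102     ]
pins [142.12440191 185.3354067 ] [193.97701149 186.        ] [0.59361759 0.31646709 0.07      ] [0.59022988 0.15061717 0.07      ] 0.1658845189508858 [0.59192374 0.23354213 0.07      ] 88.82981884918267
strips [0.59201593 0.34142973 0.05      ] [0.59165727 0.12224869 0.05      ] 0.2191813253336569 [0.5918366  0.23183921 0.05      ] 89.90624257681448
tri pins (array([0.5933773 , 0.31647922, 0.06872741]), np.float64(0.0009492877827447679)) (array([0.58943623, 0.14991699, 0.07139041]), np.float64(0.001608173127887041))
vg [ 0.42356074 -0.38414467  0.078     ] [ 0.42076868 -0.3838124   0.072     ] (array([ 0.42356347, -0.38494022,  0.0744595 ]), np.float64(0.00010888912570788492))
vb [ 0.54929789 -0.32556152  0.078     ] [ 0.54683953 -0.32457838  0.072     ] (array([ 0.54953356, -0.32616455,  0.07487961]), np.float64(0.00015177902320529166))
```

```bash
python3 - <<'E'
from h import *
ims=[snapshot("top").astype(float) for _ in range(6)];t=np.mean(ims,0);cv2.imwrite("pics/topavg.png",t[:,:,::-1].round().astype(np.uint8))
ss=np.mean([snapshot("scene").astype(float) for _ in range(4)],0);cv2.imwrite("pics/sceneavg.png",ss[:,:,::-1].round().astype(np.uint8))
g=t.mean(2).round().astype(int)
print(g[181:192,136:150]);print(g[181:192,188:203])
for y in (.2318,.2335):
  for d in(.084,-.084):
    print(y,d,"tip",proj("top",(.592,y+d,.072)),"base",proj("top",(.592,y+d,.05)),"sc tip",proj("scene",(.592,y+d,.072)),"base",proj("scene",(.592,y+d,.05)))
# strip fit with averaged picture
ti=t.round().astype(np.uint8)
for k,u in(("green",(136,186)),("blue",(203,186))):
    b=min(blobs(ti,*H[k],s=90),key=lambda b:np.linalg.norm(b[0]-u));print(k,b[0],b[1])
    ys,xs=np.where(b[2]);P=np.array([onz("top",(xs[ys==y].mean(),y),.05) for y in np.unique(ys)[2:-2]])
    f=np.polyfit(P[:,0],P[:,1],1);print("strip dir deg",np.degrees(np.arctan(f[0])),onz("top",b[0],.05))
g=ss.mean(2).round().astype(int)
print(g[135:150,318:334]);print(g[155:172,288:304])
E
```

```text
[[143 143 138 128 125 126 127 127 128 128 128 129 129 129]
 [143 143 138 128 126 126 127 127 128 128 129 129 129 129]
 [143 143 138 129 125 124 123 122 122 125 129 129 129 129]
 [143 142 137 128 126 136 145 132 110 111 123 128 129 130]
 [142 135 130 125 131 172 204 179 123  98 113 126 130 130]
 [141 133 128 124 125 151 181 165 122 100 112 127 130 130]
 [141 133 128 126 124 125 131 122 106 104 118 128 130 131]
 [141 134 128 127 127 125 118 104 101 114 126 130 131 131]
 [142 134 129 128 128 128 126 121 120 126 129 130 131 131]
 [142 135 129 128 128 129 129 128 129 129 130 131 131 131]
 [142 133 128 128 129 129 129 129 130 130 130 131 131 131]]
[[143 144 144 145 145 145 146 146 147 147 148 147 148 155 162]
 [143 144 144 144 145 146 146 147 147 147 148 148 148 156 162]
 [144 145 145 145 145 146 147 147 148 148 148 148 149 156 161]
 [145 145 145 145 146 146 145 146 143 145 148 149 149 156 162]
 [145 145 145 146 146 146 145 145 126 137 148 149 150 157 162]
 [145 145 145 146 147 152 163 152 124 133 146 149 150 157 162]
 [145 145 146 147 148 148 144 129 116 130 145 149 151 157 162]
 [146 146
[... 2524 characters left out ...]
 132 126 126 125 125 125 126]
 [126 125 125 125 126 131 144 155 145 133 126 126 127 125 125 126]
 [126 126 126 126 128 132 142 148 139 129 125 126 125 125 125 126]
 [126 127 127 127 127 132 138 141 134 128 125 125 126 127 126 125]
 [126 126 127 127 126 131 136 135 130 126 125 126 124 125 125 126]
 [127 126 126 126 126 128 132 128 128 125 124 126 125 126 126 125]
 [128 126 126 123 125 126 126 125 123 125 126 126 125 126 126 126]
 [134 130 128 126 125 125 124 121 122 123 126 126 126 126 126 126]
 [145 139 134 130 128 127 124 124 124 125 126 126 126 127 126 126]
 [151 150 150 145 137 133 128 127 126 126 125 126 125 126 125 126]
 [151 151 153 152 151 145 138 135 129 127 125 125 126 126 125 125]]
```

```bash
cat >> h.py <<'E'
def edge(g,fixed,lo,hi,ax,z,thr=None):
    """subpixel half-level crossing in g along columns(ax=0)/rows(ax=1) between lo..hi for each fixed; returns world pts"""
    P=[]
    for f in fixed:
        p=(g[lo:hi,f] if ax==0 else g[f,lo:hi]).astype(float); d=np.gradient(p); k=np.abs(d); k=np.clip(k-.3*k.max(),0,None)
        e=lo+(k*np.arange(len(p))).sum()/k.sum(); P.append(onz("top",(f,e) if ax==0 else (e,f),z))
    return np.array(P)
def line(P):
    vx,vy,x,y=cv2.fitLine(P[:,:2].astype(np.float32),cv2.DIST_HUBER,0,1e-4,1e-4).ravel(); return np.array([x,y]),np.degrees(np.arctan2(vy,vx))
E
python3 - <<'E'
from h import *
t=cv2.imread("pics/topavg.png")[:,:,::-1].astype(float);g=t.mean(2)
for nm,a in(("front outer",(range(140,203),163,169,0,.05)),("left outer",(range(172,200),127,134,1,.05)),("right outer",(range(172,200),207,214,1,.05)),("inner front",(range(142,199),167,172,0,.05)),("inner rear",(range(142,199),202,208,0,.05)),("back",(range(140,203),217,225,0,.075))):
    P=edge(g,*a);print(nm,*line(P),P[:,:2].std(0))
for h,u,z in(("hg",(246,189.5),.007),("hb",(295,205),.007)):
    print(h,spot(t,u,4 if h=="hg" else 3,1))
print(g[185:196,240:252].astype(int));print(g[200:211,289:301].astype(int))
E
```

```text
front outer [0.6579425  0.24381408] 88.55158 [0.00150104 0.05916715]
left outer [0.6012923  0.35701382] -0.7084353 [0.02626015 0.00060871]
right outer [0.5922235 0.1047199] -1.76198 [0.02612978 0.0008922 ]
inner front [0.64958245 0.23357406] 89.23792 [0.00123549 0.05350305]
inner rear [0.53416955 0.24162531] 88.33312 [0.00213262 0.05304209]
back [0.48066884 0.22040085] 88.681816 [0.00274698 0.05747419]
hg [245.81202476 189.56304156]
hb [294.64698076 205.00199071]
[[ 58  80 142 184 195 196 195 195 195 194 191 170]
 [ 59  95 165 192 191 188 187 191 195 194 187 168]
 [ 67 115 176 189 169 145 143 165 185 191 173 153]
 [ 79 140 181 173 127  89  83 108 151 176 167 151]
 [ 87 151 181 154  97  62  57  70 107 146 165 166]
 [112 171 187 155  96  60  56  71 115 153 170 166]
 [140 184 194 173 122  81  75 101 150 162 140 126]
 [152 188 196 189 166 138 134 150 171 164 139 136]
 [170 193 196 196 191 183 183 184 171 153 159 177]
 [183 196 196 196 196 196 196 193 170 147 173 193]
 [187 196 196 196 196 197 195 188 165 143 178 195]]
[[200 180 145 168 196 201 201 200 200 200 201 198]
 [191 158 147 177 198 201 201 201 200 201 202 193]
 [167 154 165 191 200 196 197 200 201 202 202 187]
 [121 142 177 198 189 166 167 186 199 202 198 167]
 [126 143 181 192 154 108 102 143 189 202 193 140]
 [134 157 191 190 134  75  65 116 182 202 188 122]
 [124 166 198 195 155 109 101 142 189 199 170 105]
 [137 177 200 201 189 173 170 186 201 195 146  85]
 [158 191 202 202 201 199 198 202 204 190 130  75]
 [167 198 202 202 202 202 202 203 200 176 113  67]
 [176 199 202 202 202 202 202 203 199 165 100  64]]
```

Emit:
step_arm(increments="0 0 0 0 0 0.12; 0 0 0 0 0 0.12; 0 0 0 0 0 0.12; 0 0 0 0 0 0.12; 0 0 0 0 0 0.122", claw=-1)

```text
time: 1.1
tool_pos: [0.1556, -0.5276, 0.2055]
ee_rot: [3.141, -0.0, -0.32]
wrist_force: [0.6, 0.6, 0.8]
width: 0.0938
```

Emit:
step_arm(increments="1.0 -2.2 0 0 0 0; 1.77 -3.85 0 0 0 0; 1.77 -3.85 0 0 0 0; 1.77 -3.85 0 0 0 0; 1.77 -3.85 0 0 0 0")

```text
time: 1.6
tool_pos: [0.2878, -0.384, 0.2057]
ee_rot: [3.141, -0.001, -0.316]
wrist_force: [0.9, -0.5, 0.7]
width: 0.0942
```

Emit:
step_arm(increments="1.77 -3.85 0 0 0 0; 1.77 -3.85 0 0 0 0; 1.77 -3.85 0 0 0 0; 1.77 -3.85 0 0 0 0; 1.77 -3.85 0 0 0 0")

```text
time: 2.1
tool_pos: [0.4318, -0.2283, 0.2058]
ee_rot: [3.141, -0.001, -0.315]
wrist_force: [-0.4, -0.6, 0.4]
width: 0.0939
```

Emit:
step_arm(increments="1.77 -3.85 0 0 0 0; 1.77 -3.85 0 0 0 0; 1.77 -3.85 0 0 0 0; 1.77 -3.85 0 0 0 0; 0 0 0 0 0 0")

```text
time: 2.6
tool_pos: [0.5481, -0.1013, 0.2048]
ee_rot: [-3.14, 0.0, -0.309]
wrist_force: [-0.5, -0.2, 0.5]
width: 0.0942
```

Emit:
step_arm(increments="0.69 -1.19 1 0 0 0; 0 0 3 0 0 0; 0 0 3 0 0 0; 0 0 2.5 0 0 0; 0 0 2 0 0 0")

```text
time: 3.1
tool_pos: [0.5547, -0.0966, 0.0878]
ee_rot: [3.141, 0.003, -0.317]
wrist_force: [0.1, -0.1, 0.5]
width: 0.0941
```

Emit:
step_arm(increments="0 0 1 0 0 0; 0 0 0.5 0 0 0; 0 0 0 0 0 0; 0 0 0 0 0 0")

```text
time: 3.5
tool_pos: [0.5568, -0.0965, 0.0767]
ee_rot: [3.142, -0.002, -0.316]
wrist_force: [-0.4, -0.4, -0.4]
width: 0.0938
```

Emit:
step_arm(increments="0.01 -0.45 0.2 0 0 0; 0 0 0 0 0 0; 0 0 0 0 0 0")

```text
time: 3.8
tool_pos: [0.5579, -0.0917, 0.074]
ee_rot: [3.141, -0.001, -0.315]
wrist_force: [0.2, 0.1, 0.2]
width: 0.0937
```

```bash
python3 - <<'E'
from h import *
for _ in range(2): o=get_obs();print(o["time"],o["tool_pos"],o["ee_rot"]);s=snapshot("scene");t=snapshot("top")
z=lambda i,x,y,w,h,f:cv2.resize(i[y:y+h,x:x+w],None,fx=f,fy=f,interpolation=cv2.INTER_CUBIC)
cv2.imwrite("pics/g1.png",np.hstack([z(s,150,100,200,150,2),z(t,220,150,100,75,4)])[:,:,::-1])
E
```

```text
3.8 [ 0.55790527 -0.09167853  0.07399225] [ 3.14148506e+00 -9.68764538e-04 -3.14760868e-01]
3.9 [ 0.55773967 -0.09176104  0.07375721] [ 3.14146957e+00 -5.40249883e-04 -3.14971218e-01]
```

View pics/g1.png

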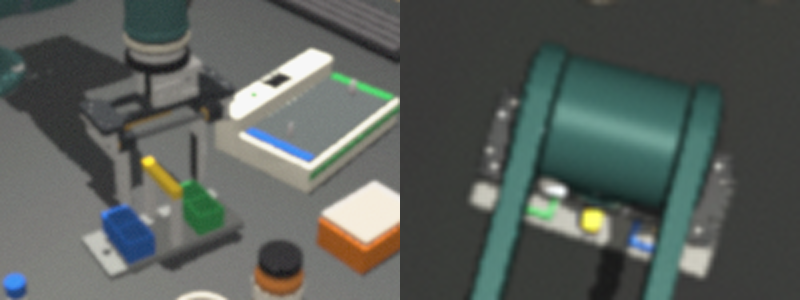

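The fingers straddle the yellow bar, near the centre (bar at about (165,175) in the left crop). I'm closing the gripper.

Emit:
step_arm(increments="0 0 0 0 0 0; 0 0 0 0 0 0; 0 0 0 0 0 0; 0 0 0 0 0 0; 0 0 0 0 0 0", claw=1)

```text
time: 4.5
tool_pos: [0.5576, -0.0918, 0.0735]
ee_rot: [3.142, -0.0, -0.315]
wrist_force: [-0.9, 0.6, 0.3]
width: 0.0577
```

Emit:
step_arm(increments="0 0 0 0 0 0; 0 0 0 0 0 0; 0 0 0 0 0 0; 0 0 0 0 0 0; 0 0 0 0 0 0")

```text
time: 5.0
tool_pos: [0.5576, -0.0918, 0.0735]
ee_rot: [3.141, -0.0, -0.315]
wrist_force: [0.0, -0.2, 0.5]
width: 0.0177
```

Emit:
step_arm(increments="0 0 -0.3 0 0 0; 0 0 -0.7 0 0 0; 0 0 -1 0 0 0; 0 0 0 0 0 0")

```text
time: 5.4
tool_pos: [0.5588, -0.0921, 0.0955]
ee_rot: [-3.141, -0.004, -0.315]
wrist_force: [1.0, 0.4, -4.6]
width: 0.0135
```

Emit:
step_arm(increments="0 0 -1.5 0 0 0; 0 0 -2.3 0 0 0; 0 0 -2.5 0 0 0; 0 0 -2.2 0 0 0; 0 0 -1.2 0 0 -0.03")

```text
time: 5.9
tool_pos: [0.5585, -0.0921, 0.1942]
ee_rot: [-3.142, -0.005, -0.284]
wrist_force: [0.7, 0.7, -3.6]
width: 0.014
```

Emit:
step_arm(increments="0 0 0 0 0 -0.06; 0 0 0 0 0 -0.07; 0 0 0 0 0 -0.07; 0 0 0 0 0 -0.05; 0 0 0 0 0 -0.014")

```text
time: 6.4
tool_pos: [0.5576, -0.0918, 0.1913]
ee_rot: [3.141, -0.001, -0.021]
wrist_force: [-0.5, 0.3, -3.1]
width: 0.0135
```

Emit:
step_arm(increments="0.1 -1 0 0 0 0; 0.2 -2 0 0 0 0; 0.25 -3 0 0 0 0; 0.25 -3.5 0 0 0 0; 0.25 -3.5 0 0 0 0")

```text
time: 6.9
tool_pos: [0.5708, 0.0397, 0.1908]
ee_rot: [-3.141, -0.0, -0.022]
wrist_force: [0.8, 0.1, -3.7]
width: 0.0143
```

Emit:
step_arm(increments="0.25 -3.5 0 0 0 0; 0.25 -3.5 0 0 0 0; 0.25 -3.5 0 0 0 0; 0.25 -3 0 0 0 0; 0.2 -2.5 0 0 0 0")

```text
time: 7.4
tool_pos: [0.5858, 0.2004, 0.1906]
ee_rot: [-3.141, 0.0, -0.02]
wrist_force: [0.5, -0.1, -4.5]
width: 0.0139
```

Emit:
step_arm(increments="0.2 -2 0 0 0 0; 0.1 -1 0 0 0 0; 0 -0.5 0 0 0 0; 0 0 0 0 0 0; 0 0 0 0 0 0")

```text
time: 7.9
tool_pos: [0.5899, 0.2317, 0.1905]
ee_rot: [3.141, 0.0, -0.022]
wrist_force: [-0.5, -0.1, -3.6]
width: 0.0135
```

```bash
python3 - <<'E'
from h import *
o=get_obs();print(o["time"],o["tool_pos"],o["ee_rot"],o["wrist_force"],o["wrist_torque"])
s=np.mean([snapshot("scene").astype(float) for _ in range(3)],0).astype(np.uint8);t=np.mean([snapshot("top").astype(float) for _ in range(3)],0).astype(np.uint8)
cv2.imwrite("pics/s2.png",s[:,:,::-1]);cv2.imwrite("pics/t2.png",t[:,:,::-1])
z=lambda i,x,y,w,h,f:cv2.resize(i[y:y+h,x:x+w],None,fx=f,fy=f,interpolation=cv2.INTER_CUBIC)
cv2.imwrite("pics/g2.png",np.hstack([z(s,230,30,133,200,3),z(t,110,130,100,150,4)])[:,:,::-1])
E
```

```text
7.9 [0.58993938 0.23174856 0.19050806] [ 3.14083236e+00  9.01259628e-05 -2.21766409e-02] [-0.53995021 -0.07309084 -3.61125195] [ 0.06886654  0.02616154 -0.01443559]
```

View pics/g2.png

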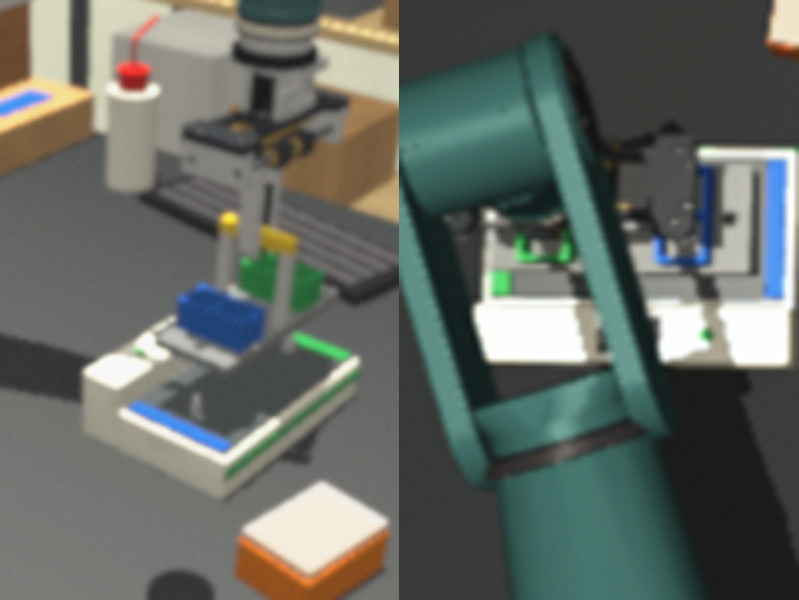

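The carrier hangs level above the deck, green end over the green strip. In the top view the thin-pin hole shows at about (192,184).

```bash
python3 - <<'E'
from h import *
t=cv2.imread("pics/t2.png")[:,:,::-1].astype(float);g=t.mean(2)
print(g[178:192,185:203].astype(int))
h=spot(t,(192,184),3,1);print(h,onz("top",h,.127))
print("plate -y edge cols by row");P=edge(g,range(175,195),193,200,1,.127);print(line(P),P[:,:2].std(0))
P=edge(g,range(184,197),193,201,0,.127);print(line(P))
psi=-.022;c=np.array([.5899,.2317]);R=np.array([[np.cos(psi),-np.sin(psi)],[np.sin(psi),np.cos(psi)]])
print("expected thin hole",c+R@[0,-.084])
E
```

```text
[[ 69  67  50  51  66 101 162 182 185 185 186 187 175 111  78 126 153 162]
 [ 69  67  49  51  67 101 161 183 185 184 186 187 174 110  78 126 153 162]
 [ 69  67  50  51  67 101 162 184 185 186 186 186 169 105  77 125 153 163]
 [ 69  66  50  52  68 102 161 181 184 186 187 187 164 101  77 127 154 162]
 [ 66  64  50  54  70  96 144 158 164 177 185 184 160  99  77 128 154 162]
 [ 62  62  50  54  69  79  95  95 109 150 178 183 157  96  76 128 155 161]
 [ 56  59  49  55  68  68  60  54  76 138 177 183 156  94  76 129 156 161]
 [ 63  60  49  56  68  71  71  68  93 150 181 184 156  94  76 128 156 162]
 [ 70  61  48  57  70  89 120 128 143 172 186 184 156  94  77 129 157 162]
 [ 71  61  49  56  70 100 155 174 178 185 188 184 156  94  77 130 156 162]
 [ 72  61  49  59  71 102 164 185 187 187 188 184 155  94  77 130 157 162]
 [ 73  60  49  59  71 102 164 186 188 187 188 183 150  90  76 130 156 163]
 [ 85  62  48  59  71 101 163 185 188 188 188 182 145  86  76 130 158 162]
 [126  87  60  77  98 122 167 186 187 187 188 182 143  84  76 131 158 163]]
[190.27429907 184.1228972 ] [0.5895146  0.15444831 0.127     ]
plate -y edge cols by row
(array([0.5956056 , 0.13177429], dtype=float32), np.float32(-2.401546)) [0.01775967 0.00264987]
(array([0.5480931 , 0.15553175], dtype=float32), np.float32(87.85446))
expected thin hole [0.58805215 0.14772033]
```

Emit:
step_arm(increments="0.1 0 0.5 0 0 -0.006; 0 0 1 0 0 0; 0 0 1 0 0 0; 0 0 0.8 0 0 0; 0 0 0.3 0 0 0")

```text
time: 8.7
tool_pos: [0.59, 0.2323, 0.1521]
ee_rot: [3.14, 0.003, -0.015]
wrist_force: [-1.1, 0.4, -3.6]
width: 0.0139
```

Emit:
step_arm(increments="0 0 0 0 0 0; 0 0 0 0 0 0")

```text
time: 8.9
tool_pos: [0.5911, 0.2326, 0.1547]
ee_rot: [-3.142, -0.0, -0.015]
wrist_force: [-0.3, 0.2, -3.9]
width: 0.0134
```

```bash
python3 - <<'E'
from h import *
o=get_obs();print(o["time"],o["tool_pos"],o["ee_rot"],o["wrist_force"],o["wrist_torque"])
s=np.mean([snapshot("scene").astype(float) for _ in range(4)],0).astype(np.uint8);t=np.mean([snapshot("top").astype(float) for _ in range(4)],0).astype(np.uint8)
cv2.imwrite("pics/s3.png",s[:,:,::-1]);cv2.imwrite("pics/t3.png",t[:,:,::-1])
g=t.astype(float).mean(2);print(g[178:192,185:203].astype(int))
z=lambda i,x,y,w,h,f:cv2.resize(i[y:y+h,x:x+w],None,fx=f,fy=f,interpolation=cv2.INTER_CUBIC)
cv2.imwrite("pics/g3.png",np.hstack([z(s,255,110,100,100,5),z(t,175,165,50,83,6)[:500]])[:,:,::-1])
E
```

```text
8.9 [0.59111254 0.2326469  0.15466396] [-3.14155064e+00 -4.68725019e-04 -1.51071590e-02] [-0.30023223  0.19909248 -3.93868508] [-0.00344121  0.00052466 -0.04513463]
[[ 59  67  70  55  50  67  74 102 162 185 186 186 187 174 123 128 151 162]
 [ 58  66  68  55  50  66  74 102 164 185 187 187 187 174 122 128 152 162]
 [ 55  66  69  56  50  67  74 103 163 185 187 187 187 175 123 129 152 162]
 [ 51  64  69  55  50  67  77 109 165 186 187 187 188 174 123 129 154 162]
 [ 54  64  68  53  50  67  87 129 166 179 185 187 188 175 124 130 154 161]
 [ 51  60  65  52  50  68  92 128 136 140 168 184 188 175 123 131 155 162]
 [ 53  54  61  51  52  68  78  85  80  96 148 179 188 176 124 131 155 162]
 [ 53  49  58  51  52  68  71  62  66 114 161 183 189 174 123 131 155 162]
 [ 58  61  66  52  52  68  80  91 106 156 183 189 187 167 118 131 155 162]
 [ 57  66  68  53  52  69  98 144 157 170 185 189 185 160 113 131 156 162]
 [ 49  66  69  53  51  68 102 163 181 183 186 188 185 156 110 131 156 163]
 [ 60  70  68  53  52  68 103 165 186 188 188 188 184 155 109 131 156 163]
 [ 84  77  68  52  50  68 102 164 186 189 188 189 184 155 110 132 156 163]
 [ 86  92  79  52  49  73 115 169 186 188 188 189 184 155 110 132 158 163]]Traceback (most recent call last):
  File "<stdin>", line 7, in <module>
    return _nx.concatenate(arrs, 1, dtype=dtype, casting=casting)
           ~~~~~~~~~~~~~~~^^^^^^^^^^^^^^^^^^^^^^^^^^^^^^^^^^^^^^^
ValueError: all the input array dimensions except for the concatenation axis must match exactly, but along dimension 0, the array at index 0 has size 500 and the array at index 1 has size 498
```

```bash
python3 - <<'E'
from h import *
print(onz("top",(192.6,184.8),.091),onz("top",(193.9,185.8),.072),onz("top",(194.3,186),.07))
s=cv2.imread("pics/s3.png");t=cv2.imread("pics/t3.png")
z=lambda i,x,y,w,h,f:cv2.resize(i[y:y+h,x:x+w],None,fx=f,fy=f,interpolation=cv2.INTER_CUBIC)
cv2.imwrite("pics/g3.png",np.hstack([z(s,255,110,100,100,5),z(t,175,165,50,100,5)]))
E
```

```text
[0.59162169 0.1521817  0.091     ] [0.59063914 0.15060119 0.072     ] [0.59022205 0.14958838 0.07      ]
```

View pics/g3.png

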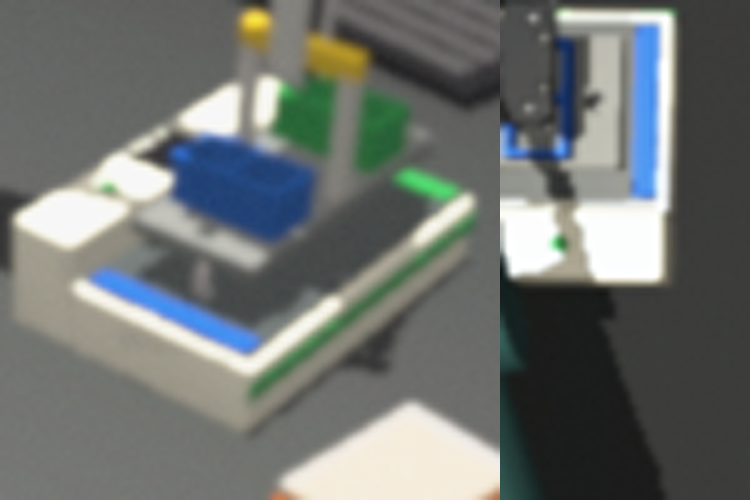

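```bash
python3 - <<'E'
from h import *
s=cv2.imread("pics/s3.png").astype(float);g=s.mean(2)
print(g[150:165,288:304].astype(int))
for z in(.086,.091): print(z,onz("scene",(296,155.6),z))
print("pin tip scene",onz("scene",(295,160.8),.072), "tri hole",tri((192.6,184.8),(296,155.6)))
E
```

```text
[[173 154 131 109  90  79  75  72  75  69  72  72  70  72  71  72]
 [186 178 166 142 111  90  80  77  75  72  72  72  73  70  72  72]
 [192 189 181 162 129 106  96  89  82  77  74  73  73  73  73  71]
 [193 191 187 173 152 133 121 106  94  89  81  77  75  73  71  72]
 [189 190 189 185 177 166 147 124 107 100  95  91  85  80  77  72]
 [175 183 188 189 188 178 158 131 114 108 113 113 105  97  90  82]
 [143 159 173 182 185 178 159 138 125 129 142 146 138 124 109  95]
 [109 124 142 159 169 173 168 160 156 160 172 177 170 156 137 121]
 [ 90  95 107 121 135 149 160 167 173 179 186 190 186 179 168 154]
 [ 89  87  87  93 102 115 129 145 160 173 183 187 189 188 185 179]
 [ 93  82  79  82  86  91 100 113 126 142 159 171 180 185 188 188]
 [ 82  76  75  76  78  82  93 100 102 109 122 137 152 164 175 185]
 [ 74  72  70  73  77  84 100 112 105  93  92 101 112 130 147 162]
 [ 73  71  69  72  74  89 109 123 112  92  83  83  89  97 108 125]
 [ 70  72  73  71  76  92 114 126 115  91  78  75  80  83  87  92]]
0.086 [0.58615625 0.15656658 0.086     ]
0.091 [0.59052783 0.149688   0.091     ]
pin tip scene [0.58806408 0.15041471 0.072     ] tri hole (array([0.59075268, 0.15150159, 0.09042002]), np.float64(0.002375327015221865))
```

Emit:
step_arm(increments="-0.03 0.05 0.4 0 0 0; 0 0 0.4 0 0 0; 0 0 0.3 0 0 0; 0 0 0.2 0 0 0; 0 0 0 0 0 0")

```text
time: 9.8
tool_pos: [0.5903, 0.232, 0.1407]
ee_rot: [3.141, 0.001, -0.015]
wrist_force: [0.7, -0.5, -3.1]
width: 0.0139
```

Emit:
step_arm(increments="0 0 0.2 0 0 0; 0 0 0.2 0 0 0; 0 0 0 0 0 0")

```text
time: 10.1
tool_pos: [0.5905, 0.232, 0.1371]
ee_rot: [3.141, 0.001, -0.015]
wrist_force: [-0.0, -0.9, -3.4]
width: 0.0137
```

Emit:
step_arm(increments="0 0 0.2 0 0 0; 0 0 0.15 0 0 0; 0 0 0 0 0 0")

```text
time: 10.4
tool_pos: [0.5904, 0.232, 0.1335]
ee_rot: [3.141, 0.001, -0.015]
wrist_force: [-0.5, -0.4, -4.0]
width: 0.0138
```

Emit:
step_arm(increments="0 0 0.2 0 0 0; 0 0 0.2 0 0 0; 0 0 0 0 0 0")

```text
time: 10.7
tool_pos: [0.5904, 0.232, 0.1294]
ee_rot: [3.141, 0.001, -0.015]
wrist_force: [-0.3, -0.2, -3.8]
width: 0.0133
```

Emit:
step_arm(increments="0 0 0.2 0 0 0; 0 0 0.15 0 0 0; 0 0 0 0 0 0")

```text
time: 11.0
tool_pos: [0.5904, 0.232, 0.126]
ee_rot: [3.141, 0.001, -0.015]
wrist_force: [0.3, -0.3, -4.0]
width: 0.0138
```

Emit:
step_arm(increments="0 0 0.1 0 0 0; 0 0 0.1 0 0 0; 0 0 0 0 0 0")

```text
time: 11.3
tool_pos: [0.5906, 0.232, 0.1242]
ee_rot: [3.141, 0.0, -0.015]
wrist_force: [0.3, 0.4, -3.2]
width: 0.0137
```

Emit:
step_arm(increments="0 0 0.1 0 0 0; 0 0 0 0 0 0; 0 0 0 0 0 0")

```text
time: 11.6
tool_pos: [0.5908, 0.232, 0.124]
ee_rot: [-3.142, -0.001, -0.015]
wrist_force: [-0.6, -1.0, -1.6]
width: 0.0137
```

Emit:
step_arm(increments="0 0 0.1 0 0 0; 0 0 0.1 0 0 0; 0 0 0 0 0 0; 0 0 0 0 0 0")

```text
time: 12.0
tool_pos: [0.5908, 0.232, 0.1239]
ee_rot: [-3.141, -0.002, -0.015]
wrist_force: [-3.7, -2.2, 6.6]
width: 0.014
```

Emit:
step_arm(increments="0 0 -0.1 0 0 0; 0 0 0 0 0 0; 0 0 0 0 0 0; 0 0 0 0 0 0; 0 0 0 0 0 0", claw=0)

```text
time: 12.5
tool_pos: [0.5906, 0.2321, 0.1221]
ee_rot: [3.141, 0.0, -0.015]
wrist_force: [0.1, 0.4, -0.6]
width: 0.0466
```

Emit:
step_arm(increments="0 0 -0.5 0 0 0; 0 0 -2 0 0 0; 0 0 -3 0 0 0; 0 0 -3 0 0 0; 0 0 -1.5 0 0 0")

```text
time: 13.0
tool_pos: [0.5917, 0.2324, 0.2264]
ee_rot: [-3.14, -0.005, -0.015]
wrist_force: [1.2, -0.6, 0.4]
width: 0.0466
```

Emit:
step_arm(increments="-1.06 2.5 0 0 0 0; -1.06 4.4 0 0 0 0; -1.06 4.4 0 0 0 0; -1.06 4.4 0 0 0 0; -1.06 4.4 0 0 0 0")

```text
time: 13.5
tool_pos: [0.5337, 0.0304, 0.2221]
ee_rot: [3.141, 0.0, -0.015]
wrist_force: [-0.2, -0.7, -0.2]
width: 0.0474
```

Emit:
step_arm(increments="-1.06 4.4 0 0 0 0; -1.06 4.4 0 0 0 0; -1.06 4.4 0 0 0 0; -1.06 4.4 0 0 0 0; -1.06 4.4 0 0 0 0")

```text
time: 14.0
tool_pos: [0.4774, -0.1888, 0.2223]
ee_rot: [-3.142, -0.0, -0.015]
wrist_force: [0.7, -0.0, -0.1]
width: 0.0473
```

Emit:
step_arm(increments="-1.06 4.4 0 0 0 0; -1.06 4.4 0 0 0 0; -1.06 4.4 0 0 0 0; -1.06 4.4 0 0 0 0; -1.06 2.25 0 0 0 0")

```text
time: 14.5
tool_pos: [0.4208, -0.388, 0.2214]
ee_rot: [-3.142, 0.001, -0.018]
wrist_force: [0.5, 0.7, -0.5]
width: 0.047
```

Emit:
step_arm(increments="0 0 1.5 0 0 0; 0 0 2 0 0 0; 0 0 0 0 0 0; 0 0 0 0 0 0")

```text
time: 14.9
tool_pos: [0.4223, -0.3836, 0.1866]
ee_rot: [-3.14, 0.001, -0.014]
wrist_force: [0.2, -0.1, 0.2]
width: 0.0472
```

```bash
python3 - <<'E'
from h import *
s=np.mean([snapshot("scene").astype(float) for _ in range(3)],0).astype(np.uint8);t=np.mean([snapshot("top").astype(float) for _ in range(3)],0).astype(np.uint8)
o=get_obs();print(o["time"],o["tool_pos"],o["ee_rot"])
cv2.imwrite("pics/s4.png",s[:,:,::-1]);cv2.imwrite("pics/t4.png",t[:,:,::-1])
for n,im,u,v in(("scene",s,(102.9,230.9),(157,242)),("top",t,(364.9,237.6),(345,197.5))):
  for k,w in(("green",u),("blue",v)): print(n,k,[(b[0].round(1),b[1][4]) for b in blobs(im,*H[k],s=110) if np.linalg.norm(b[0]-w)<25])
z=lambda i,x,y,w,h,f:cv2.resize(i[y:y+h,x:x+w],None,fx=f,fy=f,interpolation=cv2.INTER_CUBIC)
cv2.imwrite("pics/g4.png",np.hstack([z(s,240,80,133,150,3),z(t,120,155,100,113,4)[:450]])[:,:,::-1])
E
```

```text
15.2 [ 0.42277584 -0.38493527  0.18856008] [ 3.14019329e+00 -1.30656522e-03 -1.46018285e-02]
scene green [(array([103.2, 231.4]), np.int32(78))]
scene blue [(array([156.5, 242.1]), np.int32(124))]
top green []
top blue [(array([345. , 197.5]), np.int32(60))]
```

View pics/g4.png

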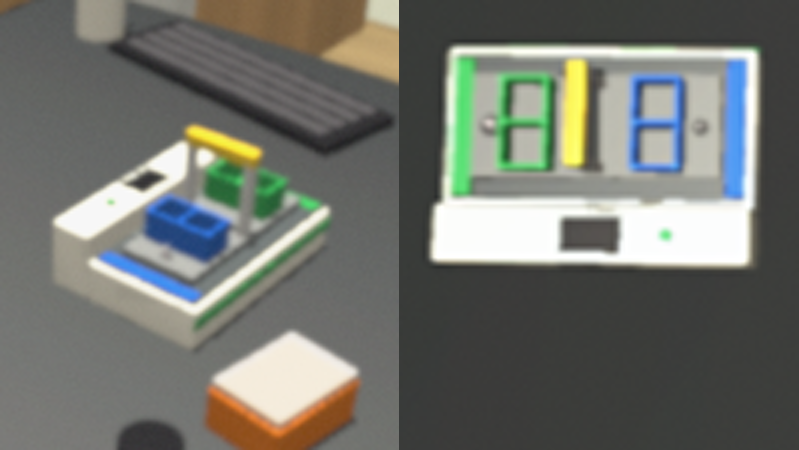

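The carrier sits flat and both pins show through its holes. Now grasping the green vial.

Emit:
step_arm(increments="0.08 0 2 0 0 0; 0 0 3 0 0 0; 0 0 3 0 0 0; 0 0 3 0 0 0; 0 0 2 0 0 0")

```text
time: 15.7
tool_pos: [0.4225, -0.3842, 0.0555]
ee_rot: [-3.14, 0.002, -0.015]
wrist_force: [-0.5, -0.1, 0.4]
width: 0.0468
```

Emit:
step_arm(increments="0 0 1 0 0 0; 0 0 0.2 0 0 0; 0 0 0 0 0 0; 0 0 0 0 0 0")

```text
time: 16.1
tool_pos: [0.4239, -0.3859, 0.0473]
ee_rot: [3.139, -0.002, -0.015]
wrist_force: [0.1, 0.1, -0.5]
width: 0.0469
```

Emit:
step_arm(increments="0 0 0 0 0 0; 0 0 0 0 0 0; 0 0 0 0 0 0; 0 0 0 0 0 0; 0 0 0 0 0 0", claw=1)

```text
time: 16.6
tool_pos: [0.4232, -0.3852, 0.0459]
ee_rot: [3.141, -0.001, -0.015]
wrist_force: [-0.5, -0.1, 0.6]
width: 0.0238
```

```bash
python3 - <<'E'
from h import *
t=cv2.imread("pics/t4.png")[:,:,::-1].copy()
m=cv2.cvtColor(t,cv2.COLOR_RGB2HSV)
R={}
for k,(x0,x1) in dict(green=(142,160),blue=(174,194)).items():
    a=cv2.inRange(m,(H[k][0],70,50),(H[k][1]+4,255,255));a[:, :x0]=0;a[:, x1:]=0;a[:170]=0;a[200:]=0
    c=cv2.minAreaRect(cv2.findNonZero(a));R[k]=onz("top",c[0],.092);print(k,c,R[k])
d=R["green"]-R["blue"];print(np.linalg.norm(d),np.degrees(np.arctan2(d[1],d[0])),(R["green"]+R["blue"])/2)
for u,z in(((143.3-.0,186),.072),): print(onz("top",u,z))
g=t.astype(float).mean(2);print(g[170:202,140:162:1].astype(int)[::3])
o=get_obs();print(o["time"],o["tool_pos"],o["width"])
E
```

```text
green ((151.0, 185.0), (24.0, 14.0), 90.0) [0.59187481 0.28313171 0.092     ]
blue ((183.5, 185.0), (24.0, 13.0), 90.0) [0.59109209 0.18064655 0.092     ]
0.10248815061812785 89.56242159414403 [0.59148345 0.23188913 0.092     ]
[0.59122475 0.31217306 0.072     ]
[[121 123 124 123 124 125 125 126 128 129 131 130 131 131 131 132 132 132
  133 132 133 150]
 [155 157 156 157 156 151 145 142 142 142 142 142 142 142 142 144 144 138
  140 138 130 144]
 [175 176 177 176 173 154 104  65  99 140 155 157 157 154 141 135 133  94
   68 121 164 183]
 [176 176 177 176 169 142  91  64 115 162 177 179 179 179 180 176 154 100
   79 144 178 189]
 [177 177 175 174 167 138  86  73 138 175 181 180 179 180 179 173 150  97
   79 145 183 197]
 [162 180 205 184 152 144 126 108 115 123 125 124 124 125 129 139 133  90
   78 145 183 197]
 [166 143 127 124 124 107  67  74 140 175 181 179 180 180 180 169 138  84
   78 147 189 205]
 [178 178 178 179 165 125  71  73 141 176 182 180 181 181 180 166 126  73
   79 148 190 205]
 [178 178 179 178 163 115  65  82 146 176 182 181 180 181 180 166 123  76
   97 155 189 206]
 [180 180 181 179 168 147 128 121 121 121 120 115 112 112 114 117 105  94
  120 162 180 179]
 [121 122 122 126 129 129 129 130 130 131 132 132 132 132 132 133 134 133
  134 134 134 135]]
16.6 [ 0.42323352 -0.38517218  0.04594546] 0.02380772670507477
```

Emit:
step_arm(increments="0 0 0 0 0 0; 0 0 -1 0 0 0; 0 0 -2.5 0 0 0; 0 0 -3.5 0 0 0; 0 0 -4 0 0 0")

```text
time: 17.1
tool_pos: [0.4222, -0.3841, 0.1554]
ee_rot: [-3.139, 0.002, -0.015]
wrist_force: [0.9, -0.5, -0.4]
width: 0.0238
```

Emit:
step_arm(increments="0 0 -4 0 0 0; 0 0 -2 0 0 0; 1.04 -1.5 0 0 0 0; 1.04 -3 0 0 0 0; 1.04 -4 0 0 0 0")

```text
time: 17.6
tool_pos: [0.4555, -0.3006, 0.2157]
ee_rot: [3.141, -0.0, -0.018]
wrist_force: [0.7, -0.1, -1.7]
width: 0.0234
```

Emit:
step_arm(increments="1.04 -4 0 0 0 0; 1.04 -4 0 0 0 0; 1.04 -4 0 0 0 0; 1.04 -4 0 0 0 0; 1.04 -4 0 0 0 0")

```text
time: 18.1
tool_pos: [0.5106, -0.0996, 0.2159]
ee_rot: [3.141, -0.0, -0.015]
wrist_force: [-0.5, -0.2, 0.0]
width: 0.0235
```

Emit:
step_arm(increments="1.04 -4 0 0 0 0; 1.04 -4 0 0 0 0; 1.04 -4 0 0 0 0; 1.04 -4 0 0 0 0; 1.04 -4 0 0 0 0")

```text
time: 18.6
tool_pos: [0.5656, 0.0996, 0.2158]
ee_rot: [3.141, -0.0, -0.015]
wrist_force: [0.1, 0.1, 0.0]
width: 0.0236
```

Emit:
step_arm(increments="1.04 -4 0 0 0 0; 1.04 -4 0 0 0 0; 1.04 -4 0 0 0 0; 1.04 -3 0 0 0 0; 0 -1.7 0 0 0 0")

```text
time: 19.1
tool_pos: [0.6099, 0.2667, 0.2146]
ee_rot: [3.141, 0.001, -0.013]
wrist_force: [0.3, -0.1, -0.5]
width: 0.0234
```

Emit:
step_arm(increments="0 -2 0 0 0 0; 0 0 0 0 0 0; 0 0 0 0 0 0")

```text
time: 19.4
tool_pos: [0.6098, 0.2836, 0.2157]
ee_rot: [3.141, -0.0, -0.015]
wrist_force: [-0.1, -0.4, -0.7]
width: 0.0231
```

Emit:
step_arm(increments="0 0 2 0 0 0; 0 0 3 0 0 0; 0 0 2 0 0 0; 0 0 0.5 0 0 0; 0 0 0 0 0 0")

```text
time: 19.9
tool_pos: [0.6097, 0.2828, 0.1399]
ee_rot: [3.141, 0.002, -0.017]
wrist_force: [-0.7, -0.5, 0.3]
width: 0.0238
```

Emit:
step_arm(increments="0 0 0.5 0 0 0; 0 0 0.5 0 0 0; 0 0 0 0 0 0; 0 0 0 0 0 0")

```text
time: 20.3
tool_pos: [0.6102, 0.2843, 0.1308]
ee_rot: [-3.142, -0.001, -0.015]
wrist_force: [0.9, 0.4, -0.8]
width: 0.0235
```

```bash
python3 - <<'E'
from h import *
s=snapshot("scene");t=snapshot("top");o=get_obs();print(o["time"],o["tool_pos"],o["ee_rot"],o["wrist_force"])
z=lambda i,x,y,w,h,f:cv2.resize(i[y:y+h,x:x+w],None,fx=f,fy=f,interpolation=cv2.INTER_CUBIC)
cv2.imwrite("pics/g5.png",np.hstack([z(s,265,80,100,110,4),z(t,120,155,100,110,4)])[:,:,::-1])
E
```

```text
20.4 [0.61023151 0.28440616 0.13086905] [-3.14145909e+00 -6.79564978e-04 -1.50889891e-02] [ 0.43080985 -0.17469861 -0.7481998 ]
```

View pics/g5.png

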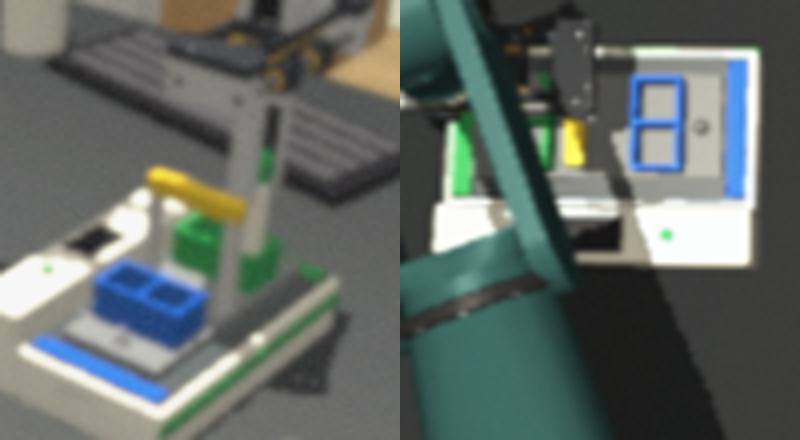

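The vial is upright over the +x green well with its foot inside, and no contact force shows. I'm lowering it further.

Emit:
step_arm(increments="0 0 0.5 0 0 0; 0 0 0.6 0 0 0; 0 0 0.6 0 0 0; 0 0 0.3 0 0 0; 0 0 0 0 0 0")

```text
time: 20.9
tool_pos: [0.6095, 0.284, 0.1091]
ee_rot: [3.141, 0.002, -0.015]
wrist_force: [0.6, -0.6, -0.8]
width: 0.0234
```

Emit:
step_arm(increments="0 0 0.2 0 0 0; 0 0 0.1 0 0 0; 0 0 0 0 0 0; 0 0 0 0 0 0")

```text
time: 21.3
tool_pos: [0.6102, 0.2843, 0.1076]
ee_rot: [-3.142, -0.0, -0.015]
wrist_force: [0.6, -0.3, 0.2]
width: 0.0235
```

Emit:
step_arm(increments="0 0 0.1 0 0 0; 0 0 0.1 0 0 0; 0 0 0 0 0 0; 0 0 0 0 0 0")

```text
time: 21.7
tool_pos: [0.6102, 0.2843, 0.106]
ee_rot: [-3.141, -0.001, -0.015]
wrist_force: [-1.4, -0.1, 2.5]
width: 0.0236
```

Emit:
step_arm(increments="0 0 0 0 0 0; 0 0 0 0 0 0; 0 0 0 0 0 0; 0 0 0 0 0 0", claw=0.15)

```text
time: 22.1
tool_pos: [0.61, 0.2842, 0.1052]
ee_rot: [3.141, 0.0, -0.015]
wrist_force: [0.1, 0.0, 0.0]
width: 0.0399
```

Emit:
step_arm(increments="0 0 -0.5 0 0 0; 0 0 -2 0 0 0; 0 0 -3.5 0 0 0; 0 0 -3.5 0 0 0; 0 0 -2 0 0 0")

```text
time: 22.6
tool_pos: [0.611, 0.2846, 0.2249]
ee_rot: [-3.14, -0.005, -0.015]
wrist_force: [-0.1, -0.1, 1.4]
width: 0.0398
```

```bash
python3 - <<'E'
from h import *
P=[tri((345,197.5),(156.8,242.2))];print(P)
o=get_obs();p=np.array(o["tool_pos"]);print(o["time"],p,o["ee_rot"]);R=Rot.from_euler("xyz",o["ee_rot"]).as_matrix()
print("to blue (tool cm)",R.T@(np.array([.5494,-.326,p[2]])-p)*100)
E
```

```text
[(array([ 0.54933382, -0.32641433,  0.07497991]), np.float64(0.0008058041110783244))]
22.6 [0.61095759 0.28463192 0.22486104] [-3.13970063 -0.00517666 -0.01518047]
to blue (tool cm) [-5.22804723 61.1494391  -0.14276032]
```

Emit:
step_arm(increments="-0.35 2.5 0 0 0 0; -0.35 4.4 0 0 0 0; -0.35 4.4 0 0 0 0; -0.35 4.4 0 0 0 0; -0.35 4.4 0 0 0 0", claw=0)

```text
time: 23.1
tool_pos: [0.5892, 0.082, 0.2211]
ee_rot: [3.141, -0.001, -0.015]
wrist_force: [-0.0, 0.3, 0.9]
width: 0.0467
```

Emit:
step_arm(increments="-0.35 4.4 0 0 0 0; -0.35 4.4 0 0 0 0; -0.35 4.4 0 0 0 0; -0.35 4.4 0 0 0 0; -0.35 4.4 0 0 0 0")

```text
time: 23.6
tool_pos: [0.5683, -0.1379, 0.2212]
ee_rot: [3.141, -0.001, -0.015]
wrist_force: [0.8, -0.4, 0.3]
width: 0.0471
```

Emit:
step_arm(increments="-0.35 4.4 0 0 0 0; -0.35 4.4 0 0 0 0; -0.35 4.4 0 0 0 0; -0.35 3.5 0 0 0 0; -0.24 2.3 0 0 0 0")

```text
time: 24.1
tool_pos: [0.5486, -0.3288, 0.2206]
ee_rot: [3.141, 0.0, -0.018]
wrist_force: [-0.1, 0.1, -0.3]
width: 0.0471
```

Emit:
step_arm(increments="0 0 3 0 0 0; 0 0 3 0 0 0; 0 0 0 0 0 0; 0 0 0 0 0 0; 0 0 0 0 0 0")

```text
time: 24.6
tool_pos: [0.5504, -0.3263, 0.163]
ee_rot: [3.139, -0.003, -0.015]
wrist_force: [-0.4, 0.7, 0.4]
width: 0.047
```

Emit:
step_arm(increments="0 0 0 0 0 0")

```text
time: 24.7
tool_pos: [0.5504, -0.3263, 0.1632]
ee_rot: [3.139, -0.004, -0.015]
wrist_force: [0.7, -0.2, -0.7]
width: 0.0469
```

Position is within 1 mm. I'm descending 11.6 cm and grasping.

Emit:
step_arm(increments="-0.1 0 2 0 0 0; 0 0 3 0 0 0; 0 0 3 0 0 0; 0 0 2 0 0 0; 0 0 1 0 0 0")

```text
time: 25.2
tool_pos: [0.548, -0.3254, 0.0493]
ee_rot: [-3.141, 0.001, -0.015]
wrist_force: [-0.4, 0.2, -0.2]
width: 0.0468
```

Emit:
step_arm(increments="0 0 0.5 0 0 0; 0 0 0.1 0 0 0; 0 0 0 0 0 0; 0 0 0 0 0 0")

```text
time: 25.6
tool_pos: [0.5492, -0.3265, 0.0462]
ee_rot: [3.14, -0.002, -0.015]
wrist_force: [0.5, -0.1, 0.0]
width: 0.0471
```

Emit:
step_arm(increments="0 0 0 0 0 0; 0 0 0 0 0 0; 0 0 0 0 0 0; 0 0 0 0 0 0; 0 0 0 0 0 0", claw=1)

```text
time: 26.1
tool_pos: [0.5485, -0.3259, 0.0447]
ee_rot: [3.141, -0.0, -0.015]
wrist_force: [-0.1, 0.6, 0.7]
width: 0.0235
```

Emit:
step_arm(increments="0 0 0 0 0 0")

```text
time: 26.2
tool_pos: [0.5484, -0.326, 0.0447]
ee_rot: [3.141, -0.0, -0.015]
wrist_force: [-0.5, -0.8, 0.6]
width: 0.0232
```

Emit:
step_arm(increments="0 0 -1 0 0 0; 0 0 -2.5 0 0 0; 0 0 -3.5 0 0 0; 0 0 -4 0 0 0; 0 0 -4 0 0 0")

```text
time: 26.7
tool_pos: [0.5481, -0.3256, 0.1962]
ee_rot: [-3.141, 0.0, -0.015]
wrist_force: [0.7, -0.5, -0.3]
width: 0.0233
```

Emit:
step_arm(increments="0 0 -2 0 0 0; 0.34 -1.5 0 0 0 0; 0.34 -3 0 0 0 0; 0.34 -4 0 0 0 0; 0.34 -4 0 0 0 0")

```text
time: 27.2
tool_pos: [0.5631, -0.1986, 0.2121]
ee_rot: [-3.139, 0.003, -0.016]
wrist_force: [0.5, -0.3, -0.0]
width: 0.0236
```

Emit:
step_arm(increments="0.34 -4 0 0 0 0; 0.34 -4 0 0 0 0; 0.34 -4 0 0 0 0; 0.34 -4 0 0 0 0; 0.34 -4 0 0 0 0")

```text
time: 27.7
tool_pos: [0.5826, 0.0015, 0.2123]
ee_rot: [-3.141, 0.004, -0.015]
wrist_force: [-0.2, 0.2, -0.8]
width: 0.0237
```

Emit:
step_arm(increments="0.34 -4 0 0 0 0; 0.34 -4 0 0 0 0; 0.34 -4 0 0 0 0; 0.34 -3 0 0 0 0; 0.34 -2 0 0 0 0")

```text
time: 28.2
tool_pos: [0.6017, 0.1719, 0.212]
ee_rot: [-3.141, 0.004, -0.012]
wrist_force: [-0.2, -1.5, 0.5]
width: 0.0238
```

Emit:
step_arm(increments="0.37 -1.16 0 0 0 0; 0 0 0 0 0 0; 0 0 0 0 0 0; 0 0 0 0 0 0")

```text
time: 28.6
tool_pos: [0.6072, 0.1788, 0.2142]
ee_rot: [3.141, 0.001, -0.017]
wrist_force: [0.5, -0.4, -0.7]
width: 0.0237
```

Emit:
step_arm(increments="0 -0.08 2 0 0 0; 0 0 3 0 0 0; 0 0 2 0 0 0; 0 0 0.5 0 0 0; 0 0 0 0 0 0")

```text
time: 29.1
tool_pos: [0.607, 0.1797, 0.1387]
ee_rot: [3.141, 0.002, -0.017]
wrist_force: [-0.7, 0.5, 0.4]
width: 0.0236
```

Emit:
step_arm(increments="0 0 0.5 0 0 0; 0 0 0.5 0 0 0; 0 0 0 0 0 0; 0 0 0 0 0 0")

```text
time: 29.5
tool_pos: [0.6075, 0.1808, 0.1298]
ee_rot: [-3.142, -0.001, -0.015]
wrist_force: [-0.8, 0.2, -0.4]
width: 0.0234
```

```bash
python3 - <<'E'
from h import *
s=snapshot("scene");t=snapshot("top");o=get_obs();print(o["time"],o["tool_pos"],o["ee_rot"],o["wrist_force"])
z=lambda i,x,y,w,h,f:cv2.resize(i[y:y+h,x:x+w],None,fx=f,fy=f,interpolation=cv2.INTER_CUBIC)
cv2.imwrite("pics/g6.png",np.hstack([z(s,265,80,100,110,4),z(t,120,155,100,110,4)])[:,:,::-1])
E
```

```text
29.6 [0.60759246 0.18079773 0.1299179 ] [-3.14154827e+00 -7.64205161e-04 -1.50930706e-02] [-0.52497374 -0.61244613 -0.43201583]
```

View pics/g6.png

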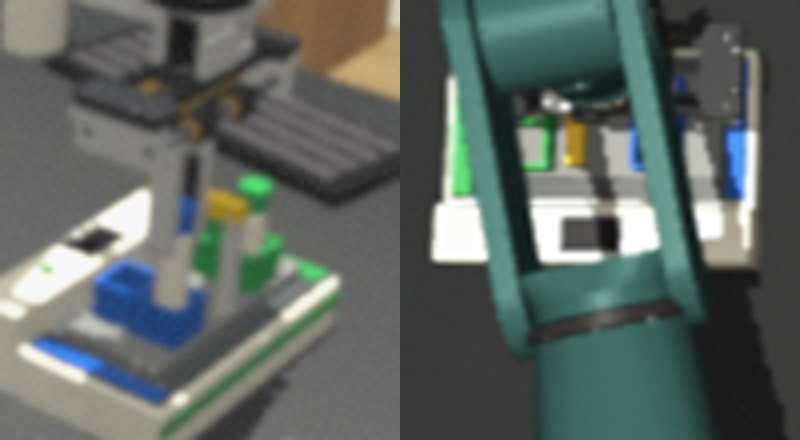

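The green vial stands upright in its well, and the blue one is over the +x blue well. I'm lowering it.

Emit:
step_arm(increments="0 0.08 0.5 0 0 0; 0 0 0.6 0 0 0; 0 0 0.6 0 0 0; 0 0 0.3 0 0 0; 0 0 0 0 0 0")

```text
time: 30.1
tool_pos: [0.6068, 0.1798, 0.1082]
ee_rot: [3.141, 0.002, -0.015]
wrist_force: [-0.0, -0.5, -1.6]
width: 0.0234
```

Emit:
step_arm(increments="0 0 0.2 0 0 0; 0 0 0.1 0 0 0; 0 0 0.1 0 0 0; 0 0 0 0 0 0; 0 0 0 0 0 0")

```text
time: 30.6
tool_pos: [0.6074, 0.1799, 0.1056]
ee_rot: [3.142, -0.0, -0.015]
wrist_force: [-1.2, 0.4, -1.0]
width: 0.0234
```

Emit:
step_arm(increments="0 0 0.1 0 0 0; 0 0 0.05 0 0 0; 0 0 0 0 0 0; 0 0 0 0 0 0")

```text
time: 31.0
tool_pos: [0.6076, 0.1799, 0.1047]
ee_rot: [-3.142, -0.001, -0.015]
wrist_force: [-0.7, 0.4, 3.6]
width: 0.0235
```

Contact is felt at the expected height. I'm releasing the vial and retreating.

Emit:
step_arm(increments="0 0 0 0 0 0; 0 0 0 0 0 0; 0 0 0 0 0 0; 0 0 0 0 0 0", claw=0.15)

```text
time: 31.4
tool_pos: [0.6072, 0.1798, 0.1035]
ee_rot: [3.141, 0.001, -0.015]
wrist_force: [-0.6, -1.1, 0.7]
width: 0.0398
```

Emit:
step_arm(increments="0 0 -0.5 0 0 0; 0 0 -2 0 0 0; 0 0 -3.5 0 0 0; 0 0 -3.5 0 0 0; 0 0 -2 0 0 0")

```text
time: 31.9
tool_pos: [0.6084, 0.1801, 0.2232]
ee_rot: [-3.141, -0.005, -0.015]
wrist_force: [-0.3, -1.3, 0.4]
width: 0.0403
```

Emit:
step_arm(increments="-1 2.5 0 0 0 0; -2 4 0 0 0 0; -2 4 0 0 0 0; -2 4 0 0 0 0; -2 4 0 0 0 0")

```text
time: 32.4
tool_pos: [0.5136, -0.005, 0.2195]
ee_rot: [3.141, -0.001, -0.015]
wrist_force: [-0.1, 0.6, -0.1]
width: 0.0399
```

Emit:
step_arm(increments="-2 4 0 0 0 0; -2 4 0 0 0 0; -2 4 0 0 0 0; -1 2 0 0 0 0; 0 0 0 0 0 0")

```text
time: 32.9
tool_pos: [0.4414, -0.1449, 0.2197]
ee_rot: [3.14, -0.001, -0.02]
wrist_force: [0.7, -0.3, 0.5]
width: 0.0397
```

Emit:
step_arm(increments="0 0 0 0 0 0; 0 0 0 0 0 0; 0 0 0 0 0 0")

```text
time: 33.2
tool_pos: [0.443, -0.1416, 0.219]
ee_rot: [-3.141, -0.0, -0.013]
wrist_force: [-0.2, 0.9, 0.1]
width: 0.04
```

```bash
python3 - <<'E'
from h import *
s=snapshot("scene");t=snapshot("top");o=get_obs();print(o["time"],o["tool_pos"],o["wrist_force"])
for k,near in(("green",(252,108)),("blue",(0,0))):
  print(k,[(b[0].round(1),b[1]) for b in blobs(t,*H[k],s=110) if 120<b[0][0]<220 and 160<b[0][1]<210])
for nm,p in(("gcap",(.610,.2837,.14)),("bcap",(.608,.1797,.14))): print(nm,proj("top",p),proj("scene",p))
z=lambda i,x,y,w,h,f:cv2.resize(i[y:y+h,x:x+w],None,fx=f,fy=f,interpolation=cv2.INTER_CUBIC)
cv2.imwrite("pics/g7.png",np.hstack([z(s,150,80,220,225,2),z(t,120,110,178,225,2)])[:,:,::-1])
E
```

```text
33.3 [ 0.44288038 -0.14173741  0.21890676] [ 0.83438698 -0.62005872 -0.3190597 ]
green [(array([135.7, 186.7]), array([134, 170,   5,  34, 116], dtype=int32)), (array([150.7, 183.3]), array([144, 174,  15,  23, 162], dtype=int32))]
blue [(array([203.5, 186.4]), array([201, 170,   6,  34, 146], dtype=int32)), (array([183.6, 184.1]), array([178, 174,  13,  24, 185], dtype=int32))]
gcap [147.50103036 177.27119042] [328.08496428 125.8363991 ]
bcap [181.46023981 177.64744099] [308.34523838 138.63542913]
```

View pics/g7.png

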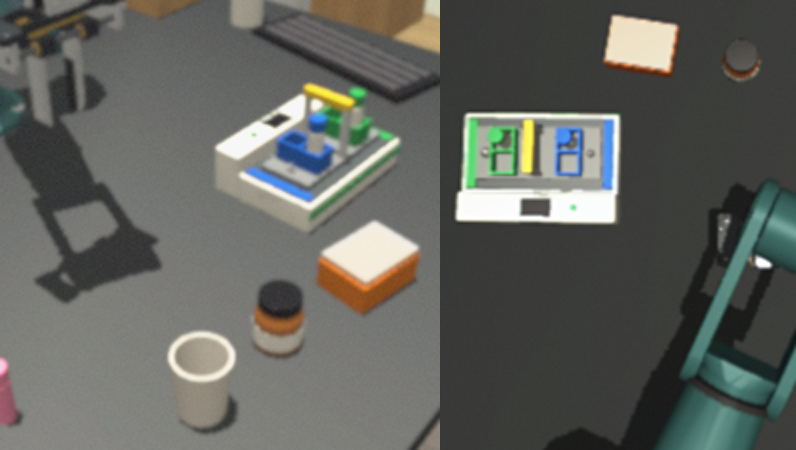

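Both vials stand in their colour's +x well, with caps where predicted (scene about (328,126) and (308,139)). The carrier is flat and the bystanders look unmoved, so I'm handing in.

```bash
python3 -c "
from bench import *
print(close_job())"
```

```text
the job is handed in; nothing more can be done
None
```

I lifted the carrier by its handle and lowered it onto both deck pins, green end on the thick pin. Then I stood the green-capped vial in a green well and the blue-capped vial in a blue well, both in the +x wells. The arm was clear of everything when I handed the job in, at about 33 s of the 69 s allowed.

**Carrier:** it slid down the pins without noticeable force and stopped at the expected seat height, about 50 mm. I pressed it with about 10 N before letting go. The pictures taken afterwards show it flat, with both pins in its holes.

**Vials:** each met its well floor within about 1 mm of the expected height, with 2.5–3.6 N of contact. The last picture shows both upright, with their caps where predicted.

**Bystanders:** the beaker, amber jar and tip box look unmoved in the last picture, judged by eye and not measured.

**Disagreements:**
- My estimates of the deck and carrier angle differed by about 0.5–1°.
- My estimates of the pin and hole positions differed by 1–2 mm. That was within the pin tapers, and it caused no trouble when the carrier went on.

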